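# Open the push-to-open flap of the underglaze cabinet

## Task

The low cabinet on the potter's bench keeps its underglazes under a handle-less push-to-open flap, and a small jar has been left standing on that flap. With the fingers only touching and pushing, never gripping or lifting the jar, slide it sideways onto the fixed part of the cabinet top so that it stands upright and wholly clear of the flap; then press the flap down lightly at its front edge until the catch clicks, let it spring ajar by itself, and push it up from below and over past upright so that it stays wide open, leaving everything else where it is.

Things in the scene. Friction and masses are not known exactly. Their poses are not given: they have to be found in the camera images.
- cabinet: low plywood cabinet with white tops, fixed to the bench, 260 deep (x) x 460 wide (y) x 112 mm high. Origin: centre of its underside, on the bench. Its x points from its front (nearest the robot) to its back, y to its left as seen from the robot, z up. Its top has a flap on the left and a fixed top on the right; behind the flap lies a fixed rail (x 77 to 130 mm). The two drawers are not used.
- fixed_top (a point): middle of the upper face of the cabinet's fixed top, 110.5 mm above the bench. The fixed top spans cabinet x -130 to 130 mm and y -230 to -44 mm; a 3 mm gap divides it from the flap, whose upper face stands 1.5 mm higher
- flap (a joint): angle of the flap: 0 shut and level, growing as its front rises, stop at 1.80 (past upright, where it stays by its weight; below 1.6 it falls back). Pressing its front edge with 8 to 10 N sinks it 4 to 5 mm (-0.024; stop -0.028) and trips the catch; the press taken away, a spring lifts it in about 0.5 s to 0.24, front edge 48 mm up, where it rests. From there about 2 N lifts it. The catch does not re-engage.
- flap_press (a point): point on the flap's upper face (112 mm above the bench when shut), midway along its width and 20 mm behind its front edge, above the catch: the place to press. The flap is a plain white board without a handle, 205 front to back x 271 wide x 12 mm, 0.43 kg, spanning cabinet x -130 to 75 mm and y -41 to 230 mm
- flap_edge (a point): lower corner of the flap's front edge, at the middle of its width; it moves with the flap on a radius of 205 mm about the hinge. Ajar, the space below it is about 50 mm high
- flap_hinge (a point): point on the hinge axis at the middle of the flap's width, level with its lower face, 100 mm above the bench, at cabinet x 75, y 94.5 mm; the hinge axis runs along the cabinet's y
- jar_center (a point): small white jar with a black cap, round, upright, 60 mm across, 62 mm high, 0.14 to 0.28 kg, standing on the flap. The point is at its centre, half-way up (31 mm above its foot); z along its axis
- bowl_center (a point): small round white bowl 80 mm across and 42 mm high, standing on the rear half of the cabinet's fixed top; not to be disturbed. The point is at its centre, half-way up
- big_jar_center (a point): large glaze jar with a green and white band and a dark cap, 92 mm across, 125 mm high, on the bench beside the cabinet; not to be disturbed. The point is at its centre, half-way up
- mid_jar_center (a point): medium glaze jar with a green and white band and a dark cap, 68 mm across, 95 mm high, on the bench beside the cabinet; not to be disturbed. The point is at its centre, half-way up
- mug_center (a point): terracotta mug, 80 mm across, 92 mm high, with a handle, on the bench beside the cabinet; not to be disturbed. The point is at its centre, half-way up
- brush_center (a point): wooden brush 210 mm long, 12 mm thick, lying on the bench to the left of the cabinet; not to be disturbed. The point is at its centre, half-way up
- tiles_center (a point): stack of glaze test tiles, 77 x 77 x 36 mm, on the bench near the robot; not to be disturbed. The point is at its centre, half-way up
- jar: the same small jar; origin at the centre of its foot
Things that resemble listed ones, but are neither listed nor needed, are in the scene too. What is shaped like the jar but blue or orange is not meant.

How it is judged:
By the outcome, as a careful person would: the job done as asked, in the order asked, and still so for the second after the job is handed in, with the robot touching nothing.
It also fails if it takes over 72 s, if anything falls off the work surface, if the arm or the gripper's body presses on something with over 40 N, if the wrist force passes 120 N, or if a joint passes its speed limit or range.

## Robot

A 7-joint arm with a two-finger parallel gripper is mounted at the origin on the work surface. World frame = base frame: x ahead of the robot, y to its left, z up, the work surface at z = 0. Lengths are in m, angles in rad, forces in N, time in s.
With the tool pointing down it reaches from about 0.35 to 0.9 m from the base axis. Payload 8.1 kg.
Tool frame: the origin (TCP) lies midway between the tips of the shut fingers; the grasp point (between the pads) lies 19 mm behind it; z points along the fingers, y is the line along which they close (so a half turn about z gives the same grasp; the last joint's range is limited). The gripper opens to 92 mm and grips with 3 to 60 N. Pads are 19 mm wide; open, the fingers measure 130 mm over their backs; the gripper's body (75 mm by 190 mm) begins 47 mm behind the grasp point.
Start: joints at [-1.258, 0.434, 0.025, 1.573, -0.012, 1.134, -0.075], TCP at [0.252, 0.572, 0.227] pointing down, gripper open.
Joint ranges: [-2.62, 2.62], [-0.44, 2.09], [-1.27, 1.32], [0.08, 2.57], [-1.32, 4.46], [0.12, 2], [-2.74, 2.74]. Speed limits (rad/s): [2.22, 2.22, 3.01, 3.01, 3.14, 3.14, 3.14].

## Interface

Orientations are given as a rotation vector (axis times angle).
In Python, from cell import readout, get_image, calibration, ticket gives the robot as it stands. The module is installed in compiled form; this text tells all that it offers.
- The arm moves only by the tool move_arm, never from a script. Its argument "series" is a list of rows, each a list of 6 numbers: the shift along the world's x, y, z as a fraction of full scale, then the turn, a rotation vector about the world's x, y, z as a fraction of full scale. A call has 1 to 5 rows; each row is the pose to reach, as a shift and turn from the pose commanded when the call began; what a row does not reach only later rows make up. Full scale, the value 1, is 0.75 m for a shift and 60 degrees for a turn. A row lasts 1/10 s, in which the tool goes at most 50 mm and 8.59 degrees, less where a joint would pass 70% of its speed; a pose out of reach is approached as far as the arm can. A call with a number of a shift or a turn outside -1 to 1 is refused whole. A call with a gripper value outside its range is refused whole. "claw" is the opening, from -1 (shut) to 1 (fully open), so that 0 is half open, set as the call begins (left out, the last holds). The fingers move at their own pace and stop on an object; "squeeze" is the grip in N (left out, the last holds). Time passes only in rows, so rows that repeat a pose let the fingers close. It gives the time, the measured TCP pose, the force, the opening and the grip force at its end, in the units of the state.
- readout.observe(): the state, without advancing time (a new reading comes with each control period).
- get_image(name): name is "side" or "top"; returns (picture, depth): 480x640x3 uint8, red, green, blue; 480x640 float32, m along the optical axis (not along the pixel's ray), 0 where there is no reading.
- calibration(name): a dict with "fx", "fy", "cx", "cy" (pixels), "k1" (the pictures are not rectified: a ray, as slopes to the right and down, at radius r is drawn at 1 + k1 r^2 times it, then the intrinsics apply), "view" (4x4, takes a point from world to camera coordinates). Camera axes: x right, y down, z forward; pixel columns grow to the right and rows downward; lengths in m; the calibration is good to about 2 mm. A picture is of the moment at which its call begins. calibration takes no time and is no camera call.
- ticket.sign_off(): hands the job in; it is judged then, once.
The state is a dict: "clock": time; "joints": joint angles; "dq": joint speeds; "joint_efforts": joint torques, N m; "position": TCP position; "ee_rot": TCP orientation; "force": force on the tool from outside, world axes, zero at the start; "ft_torque": the same for the moment, N m; "width": opening from 0.0 (shut) to 1.0 (fully open); "gripper_force": force on a finger pad.
Only numpy, scipy, OpenCV 4.12 (cv2) and the standard library are available. Lean on these libraries where they do the work, as an engineer would, in place of code of your own. Each camera call takes 0.05 s, during which the arm holds its last target. There are 200 camera calls.

## Working session

There is one attempt and no reset: what is moved stays moved. The work goes in short steps, Python scripts to look and compute and a tool call to move; the robot and the scene stay as the last step left them, time stands still between calls to the robot, and variables do not carry over. Pictures are saved under pics/ and viewed, at most 10 in all, crops included, and the job is handed in when it is done.

Besides the shell and the picture viewer there is one more tool, called after ">>>" by a JSON object that holds its "api" and its "payload". move_arm: Moves the arm, as the interface text tells. Shift numbers are shares of 0.75 m and turn numbers shares of 60 degrees, none past 1 either way. Its arguments: {"type":"object","properties":{"series":{"type":"array"},"claw":{"type":"number"},"squeeze":{"type":"number"}},"required":["series"]}

```bash
mkdir -p pics
cat > h.py <<'E'
import numpy as np, cv2
from cell import readout, get_image, calibration, ticket
def rays(n,px):
    c=calibration(n); px=np.atleast_2d(px).astype(float)
    d=np.stack([(px[:,0]-c['cx'])/c['fx'],(px[:,1]-c['cy'])/c['fy']],1); u=d.copy()
    for _ in range(20): u=d/(1+c['k1']*(u**2).sum(1,keepdims=True))
    V=np.array(c['view']); R,t=V[:3,:3],V[:3,3]
    return -R.T@t, np.c_[u,np.ones(len(u))]@R
def onplane(n,px,z):
    o,d=rays(n,px); return o+d*((z-o[2])/d[:,2])[:,None]
def pts(n,dep):
    v,u=np.mgrid[:480,:640]; o,d=rays(n,np.c_[u.ravel(),v.ravel()])
    return (o+d*dep.reshape(-1,1)).reshape(480,640,3)
def shot(n,f=None):
    p,d=get_image(n)
    if f: cv2.imwrite(f'pics/{f}.png',p[:,:,::-1]); np.savez(f'pics/{f}.npz',p=p,d=d)
    return p,d
E
python3 - <<'E'
from h import *
for n in('top','side'): shot(n,n+'0'); print(n,np.round(rays(n,[[320,240]]),3))
print(readout.observe())
E
```

```text
Traceback (most recent call last):
ValueError: setting an array element with a sequence. The requested array has an inhomogeneous shape after 1 dimensions. The detected shape was (2,) + inhomogeneous part.
```

View pics/top0.png

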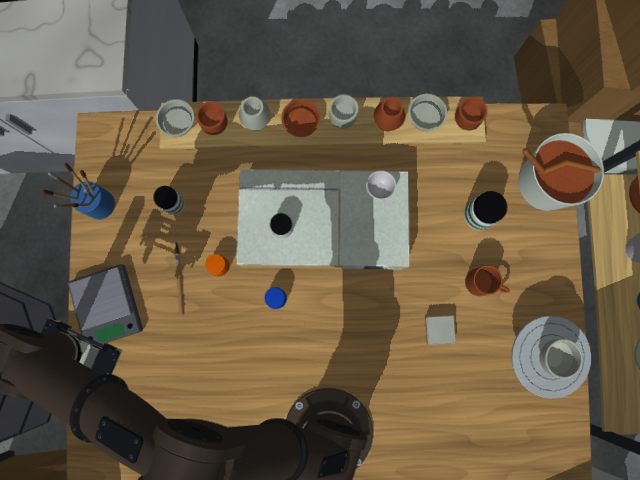

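The top view shows the cabinet at px (238–410, 170–268) with the flap at the left (238–338, 190–265). Jar-like candidates are the black-cap white jar on the flap (281,224), the blue one (275,298), the orange one (216,265) and the banded mid jar (168,198). The choice is (281,224): a black cap, standing on the flap. The bowl is at (381,185).

Run:
```python
from h import *
p,d=shot('side','side0')
z=np.load('pics/top0.npz'); p,d=z['p'],z['d']; P=pts('top',d)
print('cam',rays('top',[320,240])[0],rays('side',[320,240]))
hsv=cv2.cvtColor(p,cv2.COLOR_RGB2HSV)
# cabinet top by height
m=((P[...,2]>.100)&(P[...,2]<.122)&(d>0)).astype(np.uint8); m[:160]=0;m[280:]=0;m[:,:225]=0;m[:,420:]=0
c=max(cv2.findContours(m,0,2)[0],key=cv2.contourArea); r=cv2.minAreaRect(P[...,:2][m>0].astype(np.float32)); print('top rect',r,np.median(P[...,2][m>0]))
print(onplane('top',cv2.boxPoints(cv2.minAreaRect(c)),.111).round(4))
# black cap
k=((p.max(2)<50)).astype(np.uint8); k[:210]=0;k[240:]=0;k[:,:265]=0;k[:,300:]=0
print('cap z',np.median(P[...,2][k>0])); (u,v),rr=cv2.minEnclosingCircle(np.argwhere(k)[:,::-1].astype(np.float32)); print(u,v,rr,onplane('top',[u,v],.174))
for n,(a,b,c0,e) in dict(jar=(205,245,262,302),bowl=(165,205,360,402),blue=(285,312,260,292),orange=(250,280,200,235)).items():
    q=P[a:b,c0:e].reshape(-1,3); zz=q[:,2]; s=q[zz>(.13 if n in('jar','bowl') else .04)]
    print(n,s.min(0).round(3),s.max(0).round(3),cv2.minEnclosingCircle(s[:,:2].astype(np.float32)))
cv2.imwrite('pics/crop.png',cv2.resize(p[160:310,190:430,::-1],None,fx=3,fy=3,interpolation=2))
print(readout.observe())
```

```text
cam [0.31747066 0.0096179  1.58395464] (array([ 0.00570955, -0.49808851,  0.8347086 ]), array([[ 0.47029806,  0.49470651, -0.73110451]]))
top rect ((0.5898357033729553, 0.0016907453536987305), (0.46027448773384094, 0.2616068124771118), 88.07544708251953) 0.11169107151893842
[[ 0.4661  0.2343  0.111 ]
 [ 0.7285  0.2309  0.111 ]
 [ 0.7116 -0.2363  0.111 ]
 [ 0.4503 -0.2214  0.111 ]]
cap z 0.17467546418022029
280.5933837890625 223.65174865722656 10.668368339538574 [[0.56144795 0.11150173 0.174     ]]
jar [0.317 0.01  0.13 ] [0.59  0.141 1.584] ((0.45337510108947754, 0.06504392623901367), 0.1468721330165863)
bowl [ 0.317 -0.189  0.13 ] [0.702 0.01  1.584] ((0.5098938941955566, -0.07484389841556549), 0.21024401485919952)
blue [0.317 0.01  0.04 ] [0.406 0.165 1.584] ((0.35494858026504517, 0.08554039150476456), 0.0847688615322113)
orange [0.317 0.01  0.04 ] [0.501 0.33  1.584] ((0.4016643762588501, 0.16830919682979584), 0.1797427237033844)
{'clock': 0.1, 'joints': array([-1.2576064 ,  0.43512296,  0.02497597,  1.57400056, -0.0116083 ,
        1.13402357, -0.07509642]), 'dq': array([-0.00122344, -0.00204459, -0.00193645, -0.00229463,  0.00112192,
       -0.00182366, -0.00084395]), 'joint_efforts': array([ 3.82001876e-03, -6.69129109e+01,  9.88236666e-01, -3.15143037e+01,
       -6.05266658e-02,  3.75070749e-02,  6.22945322e-05]), 'position': array([0.25230535, 0.57130229, 0.22604448]), 'ee_rot': array([-6.48501055e-01, -3.07375495e+00,  2.19725293e-03]), 'force': array([ 0.48548376,  0.11980347, -0.76107328]), 'ft_torque': array([-0.01697504, -0.03369542,  0.00451976]), 'gripper_force': 0.0, 'width': 0.999886334937918}
```

View pics/side0.png

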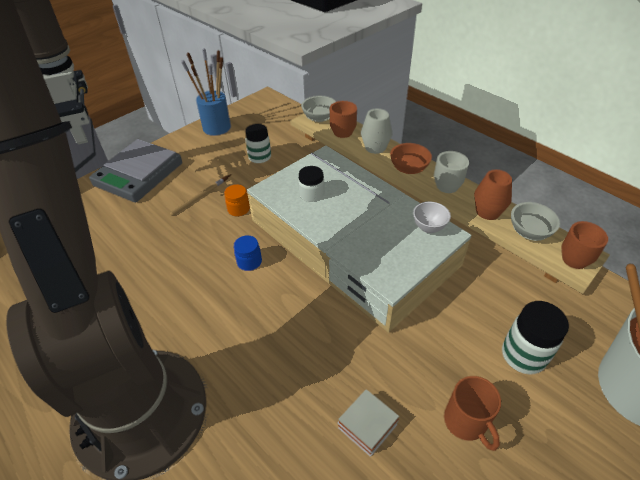

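View pics/crop.png

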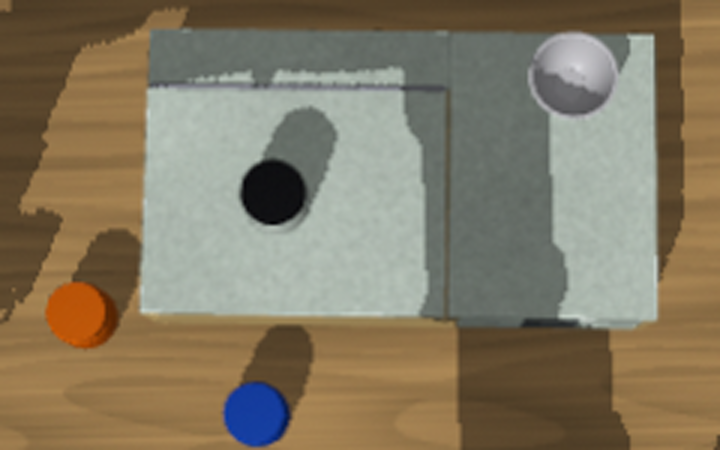

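The side view and crop agree: the black-capped white jar stands mid-flap (side (311,183), crop (273,192)), clear of the orange (80,315) and blue (257,412) ones. The cabinet is yawed about -1.9° and centred near (0.590, 0.002). I'll start moving now, with a partly closed claw to cradle the jar as it is pushed.

>>> {"api": "move_arm", "payload": {"series": [[0.208, -0.253, 0.04, 0, 0, -0.567], [0.208, -0.253, 0.04, 0, 0, -0.567], [0.208, -0.253, 0.04, 0, 0, -0.567], [0.208, -0.253, 0.04, 0, 0, -0.567], [0.208, -0.253, 0.04, 0, 0, -0.567]], "claw": -0.2}}

```text
clock: 0.6
position: [0.4095, 0.3799, 0.2568]
ee_rot: [1.527, 2.745, -0.001]
force: [0.1, 0.9, 0.9]
width: 0.616
gripper_force: 0.0
```

>>> {"api": "move_arm", "payload": {"series": [[0.208, -0.253, 0, 0, 0, -0.567], [0.208, -0.253, 0, 0, 0, -0.567], [0.208, -0.253, 0, 0, 0, -0.567], [0.208, -0.253, 0, 0, 0, -0.567], [0.208, -0.253, 0, 0, 0, -0.567]]}}

```text
clock: 1.1
position: [0.5655, 0.1901, 0.2566]
ee_rot: [2.263, 2.178, -0.001]
force: [1.3, 0.4, 0.3]
width: 0.403
gripper_force: 0.0
```

>>> {"api": "move_arm", "payload": {"series": [[0, 0, -0.06, 0, 0, 0], [0, 0, -0.12, 0, 0, 0], [0, 0, -0.16, 0, 0, 0], [0, 0, -0.173, 0, 0, 0], [0, 0, -0.173, 0, 0, 0]]}}

```text
clock: 1.6
position: [0.5637, 0.192, 0.1259]
ee_rot: [-2.257, -2.184, 0.004]
force: [0.7, -0.0, 0.7]
width: 0.399
gripper_force: 0.0
```

>>> {"api": "move_arm", "payload": {"series": [[-0.0007, -0.02, 0, 0, 0, 0], [-0.0014, -0.04, 0, 0, 0, 0], [-0.002, -0.06, 0, 0, 0, 0], [-0.0027, -0.08, 0, 0, 0, 0], [-0.0034, -0.1, 0, 0, 0, 0]]}}

```text
clock: 2.1
position: [0.5624, 0.1162, 0.1279]
ee_rot: [2.258, 2.184, 0.003]
force: [1.0, 2.8, 3.2]
width: 0.401
gripper_force: 1.7
```

Run:
```python
from h import *
p,d=shot('side','side1'); cv2.imwrite('pics/side1c.png',cv2.resize(p[100:330,200:500,::-1],None,fx=2.5,fy=2.5))
```

```text
(no output)
```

View pics/side1c.png

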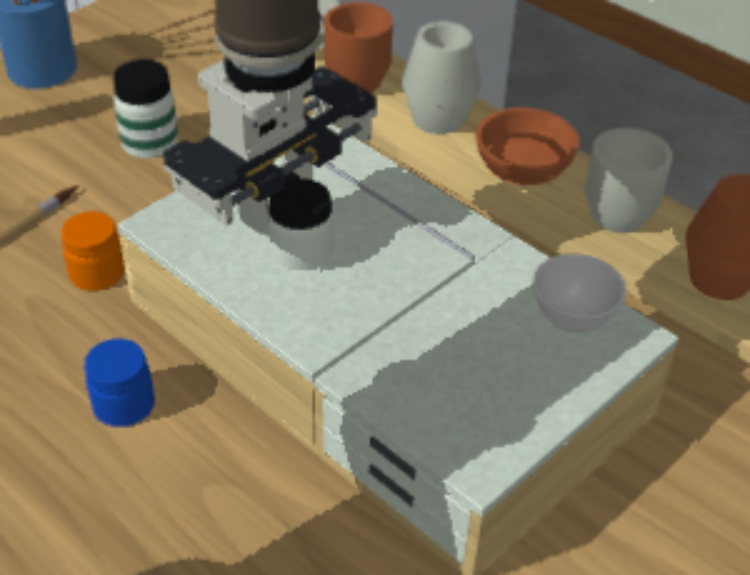

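The jar is upright (cap at crop (300,205)) and moving with the fingers, but it wedges them slightly. I'll back off and narrow the gap so that this is a pure push.

>>> {"api": "move_arm", "payload": {"series": [[0.001, 0.03, 0, 0, 0, 0], [0.001, 0.03, 0, 0, 0, 0], [0.001, 0.03, 0, 0, 0, 0], [0.001, 0.03, 0, 0, 0, 0]]}}

```text
clock: 2.55
position: [0.5626, 0.1388, 0.1269]
ee_rot: [2.258, 2.184, -0.001]
force: [-0.1, 0.4, 0.4]
width: 0.401
gripper_force: 0.0
```

>>> {"api": "move_arm", "payload": {"series": [[0, 0, 0, 0, 0, 0], [0, 0, 0, 0, 0, 0], [0, 0, 0, 0, 0, 0], [0, 0, 0, 0, 0, 0], [0, 0, 0, 0, 0, 0]], "claw": -0.6}}

```text
clock: 3.05
position: [0.5627, 0.1397, 0.127]
ee_rot: [2.257, 2.185, -0.0]
force: [-0.4, 0.5, -0.3]
width: 0.198
gripper_force: 0.0
```

Run:
```python
from h import *
p,d=shot('top','top1'); k=(p.max(2)<50).astype(np.uint8); 
k[:205]=0;k[245:]=0;k[:,:270]=0;k[:,345:]=0
n,l,s,c=cv2.connectedComponentsWithStats(k)
for i in range(1,n):
    if s[i,4]>30: print(s[i],onplane('top',c[i],.174).round(4))
print(readout.observe()['width'],readout.observe()['position'])
```

```text
[270 205  34  40 853] [[0.5608 0.1055 0.174 ]]
0.2004098217562471 [0.56267863 0.13973017 0.12700457]
```

>>> {"api": "move_arm", "payload": {"series": [[-0.0007, -0.02, 0, 0, 0, 0], [-0.0013, -0.04, 0, 0, 0, 0], [-0.002, -0.06, 0, 0, 0, 0], [-0.0027, -0.08, 0, 0, 0, 0], [-0.0033, -0.1, 0, 0, 0, 0]]}}

```text
clock: 3.6
position: [0.56, 0.0629, 0.127]
ee_rot: [2.258, 2.184, -0.0]
force: [0.6, 0.7, -0.1]
width: 0.204
gripper_force: 0.5
```

>>> {"api": "move_arm", "payload": {"series": [[-0.0007, -0.02, 0, 0, 0, 0], [-0.0013, -0.04, 0, 0, 0, 0], [-0.002, -0.06, 0, 0, 0, 0], [-0.0027, -0.08, 0, 0, 0, 0], [-0.0033, -0.1, 0, 0, 0, 0]]}}

```text
clock: 4.1
position: [0.5578, -0.0113, 0.1271]
ee_rot: [2.257, 2.185, 0.001]
force: [0.6, 0.6, -1.1]
width: 0.198
gripper_force: 0.5
```

Run:
```python
from h import *
p,d=shot('side','side2'); cv2.imwrite('pics/side2c.png',cv2.resize(p[100:330,200:500,::-1],None,fx=2.5,fy=2.5))
```

```text
(no output)
```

View pics/side2c.png

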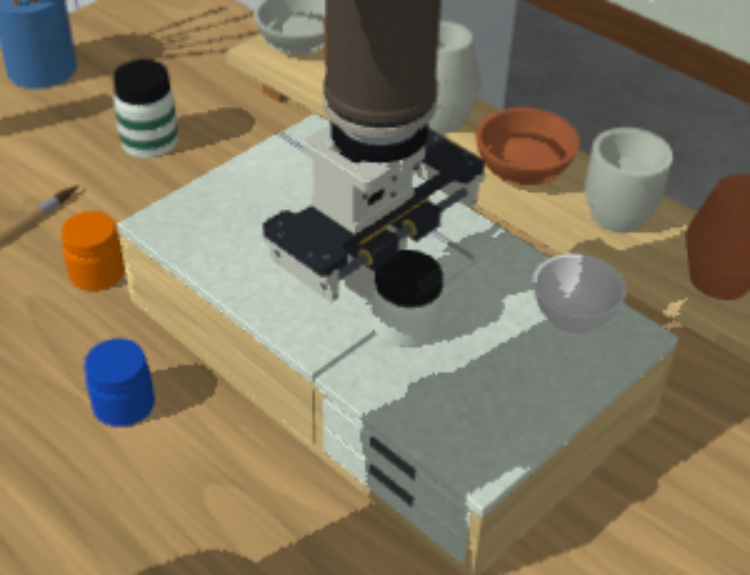

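The jar, with its cap at crop (408,275), is upright and crossing the gap. I'll continue the push, then withdraw.

>>> {"api": "move_arm", "payload": {"series": [[-0.0006, -0.018, 0, 0, 0, 0], [-0.0012, -0.036, 0, 0, 0, 0], [-0.0018, -0.054, 0, 0, 0, 0], [-0.0024, -0.072, 0, 0, 0, 0], [-0.003, -0.09, 0, 0, 0, 0]]}}

```text
clock: 4.65
position: [0.5553, -0.0789, 0.1269]
ee_rot: [2.257, 2.185, -0.0]
force: [-0.5, 0.8, -0.6]
width: 0.2
gripper_force: 0.5
```

>>> {"api": "move_arm", "payload": {"series": [[0, 0, 0, 0, 0, 0], [0, 0.01, 0, 0, 0, 0], [0, 0.05, 0, 0, 0, 0], [0, 0.1, 0, 0, 0, 0], [0, 0.15, 0.05, 0, 0, 0]]}}

```text
clock: 5.15
position: [0.5525, 0.0355, 0.1592]
ee_rot: [-2.253, -2.183, 0.009]
force: [1.2, 0.7, 0.6]
width: 0.203
gripper_force: 0.0
```

Run:
```python
from h import *
p,d=shot('top','top2'); cv2.imwrite('pics/top2c.png',cv2.resize(p[160:310,190:430,::-1],None,fx=3,fy=3,interpolation=2))
k=(p.max(2)<50).astype(np.uint8)
k[:200]=0;k[250:]=0;k[:,:340]=0;k[:,400:]=0
n,l,s,c=cv2.connectedComponentsWithStats(k)
for i in range(1,n):
    if s[i,4]>30: print(s[i],c[i],onplane('top',c[i],.1725).round(4))
```

```text
[361 215  21  21 350] [370.98       225.02285714] [[ 0.5538 -0.1206  0.1725]]
```

View pics/top2c.png

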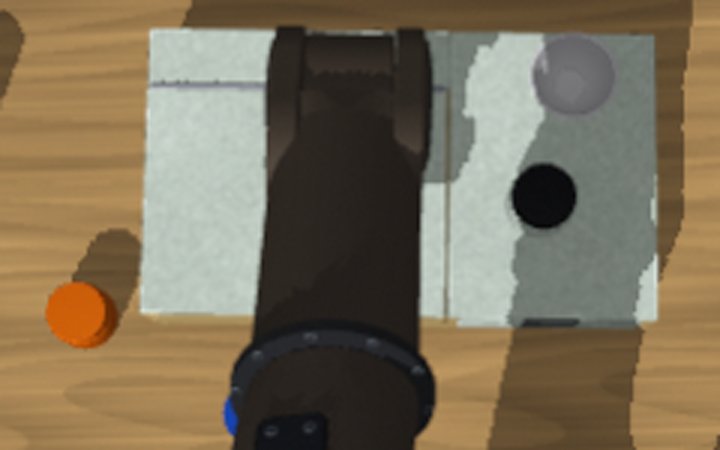

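The jar now stands upright at (0.554, -0.121), crop (543,196). It is clear of the flap by about 45 mm and the bowl is undisturbed. Next I go to the press point, fingers shut, with the tool turned 90°.

>>> {"api": "move_arm", "payload": {"series": [[0, 0.03, 0.06, 0, 0, 0.13], [-0.04, 0.06, 0.12, 0, 0, 0.26], [-0.093, 0.087, 0.12, 0, 0, 0.4], [-0.093, 0.087, 0.12, 0, 0, 0.54], [-0.093, 0.087, 0.12, 0, 0, 0.68]], "claw": -1}}

```text
clock: 5.7
position: [0.4846, 0.1004, 0.2533]
ee_rot: [1.339, 2.841, 0.003]
force: [0.4, -0.3, -0.7]
width: 0.008
gripper_force: 0.0
```

>>> {"api": "move_arm", "payload": {"series": [[0, 0, 0, 0, 0, 0.14], [0, 0, 0, 0, 0, 0.28], [0, 0, 0, 0, 0, 0.42], [0, 0, 0, 0, 0, 0.56], [0, 0, 0, 0, 0, 0.7]]}}

```text
clock: 6.2
position: [0.4855, 0.0991, 0.2525]
ee_rot: [0.236, 3.132, 0.001]
force: [-0.1, 0.2, 0.1]
width: 0.001
gripper_force: 0.0
```

```bash
python3 -c "
from h import *
o=readout.observe();print(o['joints'].round(3),o['position'],o['ee_rot'],o['width'],o['force'])"
```

```text
[-0.463  0.197  0.184  1.855 -0.041  1.093  1.157] [0.48546333 0.09907037 0.25246616] [2.36150229e-01 3.13246312e+00 8.39271058e-04] 0.000888753044446188 [-0.13275693  0.19447252  0.08359939]
```

>>> {"api": "move_arm", "payload": {"series": [[-0.003, 0, -0.06, 0, 0, 0.03], [-0.003, 0, -0.12, 0, 0, 0.03], [-0.003, 0, -0.16, 0, 0, 0.03], [-0.003, 0, -0.18, 0, 0, 0.03], [-0.003, 0, -0.18, 0, 0, 0.03]]}}

```text
clock: 6.7
position: [0.4818, 0.0985, 0.1155]
ee_rot: [-0.197, -3.132, 0.002]
force: [0.2, 0.2, 0.3]
width: 0.006
gripper_force: 0.0
```

>>> {"api": "move_arm", "payload": {"series": [[0, 0, -0.002, 0, 0, 0], [0, 0, -0.004, 0, 0, 0], [0, 0, -0.006, 0, 0, 0]]}}

```text
clock: 7.0
position: [0.4842, 0.0983, 0.1138]
ee_rot: [0.199, 3.133, 0.002]
force: [1.0, 0.3, -0.2]
width: 0.007
gripper_force: 0.0
```

>>> {"api": "move_arm", "payload": {"series": [[0, 0, -0.0015, 0, 0, 0], [0, 0, -0.003, 0, 0, 0], [0, 0, -0.0045, 0, 0, 0]]}}

```text
clock: 7.3
position: [0.4839, 0.0981, 0.1104]
ee_rot: [0.199, 3.134, 0.001]
force: [-2.8, 1.3, 9.5]
width: 0.003
gripper_force: 4.8
```

>>> {"api": "move_arm", "payload": {"series": [[0, 0, -0.0013, 0, 0, 0], [0, 0, -0.0026, 0, 0, 0]]}}

```text
clock: 7.5
position: [0.4838, 0.0982, 0.1084]
ee_rot: [0.199, 3.134, 0.001]
force: [-2.7, 0.3, 9.2]
width: 0.002
gripper_force: 4.9
```

>>> {"api": "move_arm", "payload": {"series": [[0, 0, -0.0007, 0, 0, 0], [0, 0, -0.0014, 0, 0, 0], [0, 0, -0.0014, 0, 0, 0]]}}

```text
clock: 7.8
position: [0.4838, 0.0982, 0.1074]
ee_rot: [0.199, 3.134, 0.001]
force: [-2.9, -0.3, 8.8]
width: 0.007
gripper_force: 4.5
```

>>> {"api": "move_arm", "payload": {"series": [[0, 0, -0.0007, 0, 0, 0], [0, 0, -0.0007, 0, 0, 0]]}}

```text
clock: 8.0
position: [0.4838, 0.0981, 0.1072]
ee_rot: [0.199, 3.134, 0.002]
force: [-3.9, 0.8, 13.7]
width: 0.002
gripper_force: 7.1
```

>>> {"api": "move_arm", "payload": {"series": [[0, 0, 0.06, 0, 0, 0], [-0.03, 0, 0.12, 0, 0, 0], [-0.07, 0, 0.18, 0, 0, 0], [-0.07, 0, 0.18, 0, 0, 0], [-0.07, 0, 0.18, 0, 0, 0]]}}

```text
clock: 8.5
position: [0.4313, 0.0982, 0.2424]
ee_rot: [0.198, 3.132, 0.003]
force: [-0.5, -0.2, -0.3]
width: 0.004
gripper_force: 0.0
```

>>> {"api": "move_arm", "payload": {"series": [[0, 0, 0, 0, -0.14, 0], [-0.04, 0, 0, 0, -0.28, 0], [-0.07, 0, 0, 0, -0.42, 0], [-0.07, 0, 0, 0, -0.56, 0], [-0.07, 0, 0, 0, -0.7, 0]]}}

```text
clock: 9.0
position: [0.3793, 0.0946, 0.2397]
ee_rot: [0.167, 2.526, 0.036]
force: [1.7, -0.2, 0.7]
width: 0.009
gripper_force: 0.0
```

Run:
```python
from h import *
p,d=shot('side','side3'); cv2.imwrite('pics/side3c.png',cv2.resize(p[60:330,140:500,::-1],None,fx=2.2,fy=2.2))
o=readout.observe();print(o['joints'].round(3),o['position'],o['ee_rot'])
from scipy.spatial.transform import Rotation as R
print(R.from_rotvec(o['ee_rot']).as_matrix().round(3))
```

```text
[-0.481 -0.245 -0.253  2.501  0.738  0.534  0.112] [0.37852604 0.09389742 0.23878564] [0.17271145 2.52188338 0.03569261]
[[-0.809  0.116  0.576]
 [ 0.132  0.991 -0.014]
 [-0.573  0.065 -0.817]]
```

View pics/side3c.png

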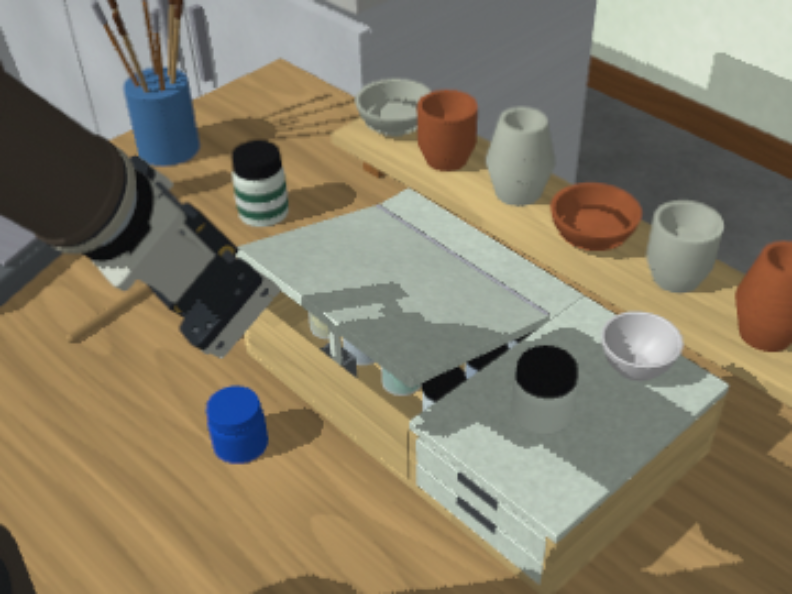

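The flap is ajar, its front edge lifted with glaze pots visible beneath. The jar stands upright at crop (546,390) and the bowl is in place. I'll lower the tilted fingers in front of the edge.

>>> {"api": "move_arm", "payload": {"series": [[0.03, 0.005, -0.04, 0, 0, 0], [0.06, 0.005, -0.09, 0, 0, 0], [0.062, 0.005, -0.13, 0, -0.05, 0], [0.062, 0.005, -0.152, 0, -0.1, 0], [0.062, 0.005, -0.152, 0, -0.15, 0]]}}

```text
clock: 9.55
position: [0.42, 0.0722, 0.1322]
ee_rot: [0.122, 2.522, -0.167]
force: [0.7, -1.4, -1.3]
width: 0.005
gripper_force: 0.0
```

Run:
```python
from h import *
o=readout.observe();print(o['joints'].round(3),o['position'],o['ee_rot'])
from scipy.spatial.transform import Rotation as R
print(R.from_rotvec(o['ee_rot']).as_matrix().round(3))
```

```text
[ 0.068  0.229 -0.908  2.553  1.485  0.715 -0.642] [0.42004944 0.07220577 0.13219664] [ 0.12164367  2.52222645 -0.16703074]
[[-0.815  0.125  0.566]
 [ 0.049  0.988 -0.147]
 [-0.577 -0.092 -0.811]]
```

>>> {"api": "move_arm", "payload": {"series": [[0.01, 0.01, -0.005, 0, 0, 0], [0.02, 0.02, -0.01, 0, 0, 0], [0.03, 0.02, -0.015, 0, 0, 0], [0.03, 0.02, -0.015, 0, 0, 0]]}}

```text
clock: 9.95
position: [0.4429, 0.0874, 0.1211]
ee_rot: [0.122, 2.523, -0.167]
force: [-0.5, 0.0, 0.1]
width: 0.005
gripper_force: 0.0
```

```bash
cat > s.py <<'E'
from h import *
o=readout.observe();print(o['joints'].round(3),o['position'].round(4),o['force'].round(1))
from scipy.spatial.transform import Rotation as R
print(R.from_rotvec(o['ee_rot']).as_matrix().round(3))
E
python3 s.py
```

```text
[ 0.029  0.31  -0.885  2.511  1.526  0.768 -0.672] [0.4429 0.0874 0.1211] [-0.5  0.   0.1]
[[-0.815  0.125  0.566]
 [ 0.049  0.988 -0.147]
 [-0.577 -0.092 -0.811]]
```

The catch striker hangs at mid-width, so I enter about 40 mm to its right.

>>> {"api": "move_arm", "payload": {"series": [[0, -0.02, -0.002, 0, 0, 0], [0, -0.04, -0.004, 0, 0, 0], [0.016, -0.04, -0.004, 0, 0, 0], [0.032, -0.04, -0.004, 0, 0, 0], [0.045, -0.04, -0.004, 0, 0, 0]]}}

```text
clock: 10.45
position: [0.4767, 0.0582, 0.1193]
ee_rot: [0.121, 2.52, -0.165]
force: [-9.5, -0.6, -0.2]
width: 0.001
gripper_force: 3.5
```

```bash
python3 s.py
python3 - <<'E'
from h import *
p,d=shot('side','side4'); cv2.imwrite('pics/side4c.png',cv2.resize(p[120:300,180:420,::-1],None,fx=3.2,fy=3.2))
E
```

```text
[ 0.133  0.328 -0.833  2.483  1.627  0.705 -0.613] [0.4767 0.0582 0.1193] [-9.5 -0.6 -0.2]
[[-0.814  0.124  0.568]
 [ 0.049  0.988 -0.145]
 [-0.579 -0.091 -0.81 ]]
```

View pics/side4c.png

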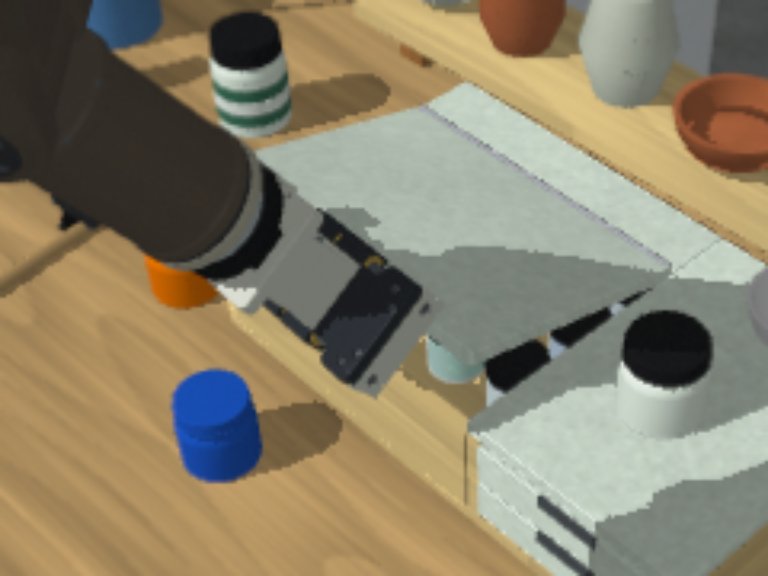

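The fingertips are in under the edge (crop ~(400,350)) and touching it. I'll ease back a little and start lifting.

>>> {"api": "move_arm", "payload": {"series": [[-0.005, 0, 0.003, 0, 0, 0], [-0.004, 0, 0.013, 0, 0, 0], [-0.003, 0, 0.026, 0, 0, 0], [-0.002, 0, 0.04, 0, 0, 0]]}}

```text
clock: 10.9
position: [0.4742, 0.0585, 0.1497]
ee_rot: [0.119, 2.52, -0.164]
force: [-1.3, -0.2, -1.7]
width: 0.002
gripper_force: 0.8
```

```bash
python3 s.py
python3 - <<'E'
from h import *
p,d=shot('side','side5'); P=pts('side',d)
c=np.array([.590,.0017]);a=np.deg2rad(-1.93);ex=np.array([np.cos(a),np.sin(a)]);ey=np.array([-ex[1],ex[0]])
X=(P[...,:2]-c)@ex;Y=(P[...,:2]-c)@ey;Z=P[...,2]
m=(Y>-.03)&(Y<.05)&(X>-.13)&(X<.06)&(Z>.105)&(Z<.3)&(p.min(2)>100)
for x in np.arange(-.13,.06,.03):
    k=m&(abs(X-x)<.01)
    if k.sum(): print(round(x,3),k.sum(),np.median(Z[k]).round(4))
E
```

```text
[ 0.169  0.229 -0.838  2.452  1.477  0.636 -0.444] [0.4742 0.0585 0.1497] [-1.3 -0.2 -1.7]
[[-0.814  0.123  0.568]
 [ 0.048  0.988 -0.145]
 [-0.579 -0.091 -0.81 ]]
-0.1 105 0.1771
-0.07 176 0.1663
-0.04 169 0.1552
-0.01 151 0.144
0.02 146 0.1333
0.05 135 0.1217
```

The flap follows the fingers (0.35 rad) under small force. I'll go on along the arc.

>>> {"api": "move_arm", "payload": {"series": [[0.013, 0, 0.025, 0, 0, 0], [0.024, 0, 0.047, 0, 0, 0], [0.038, 0, 0.069, 0, 0, 0], [0.053, 0, 0.089, 0, 0, 0], [0.07, 0, 0.108, 0, 0, 0]]}}

```text
clock: 11.45
position: [0.527, 0.0581, 0.2311]
ee_rot: [0.12, 2.519, -0.166]
force: [-0.4, -0.8, -3.6]
width: 0.007
gripper_force: 0.7
```

```bash
python3 s.py
```

```text
[ 0.296  0.122 -0.835  2.248  1.062  0.592  0.114] [0.527  0.0581 0.2311] [-0.4 -0.8 -3.6]
[[-0.813  0.124  0.569]
 [ 0.048  0.988 -0.146]
 [-0.58  -0.091 -0.81 ]]
```

>>> {"api": "move_arm", "payload": {"series": [[0.019, 0, 0.017, 0, 0, 0], [0.04, 0, 0.031, 0, 0, 0], [0.062, 0, 0.044, 0, 0, 0], [0.085, 0, 0.054, 0, 0, 0], [0.109, 0, 0.062, 0, 0, 0]]}}

```text
clock: 11.95
position: [0.6093, 0.0581, 0.2774]
ee_rot: [0.121, 2.519, -0.166]
force: [-0.5, -0.5, 0.0]
width: 0.002
gripper_force: 0.3
```

```bash
python3 s.py
python3 - <<'E'
from h import *
p,d=shot('side','side6'); cv2.imwrite('pics/side6c.png',cv2.resize(p[40:330,140:500,::-1],None,fx=2,fy=2))
E
```

```text
[ 0.327  0.205 -0.827  2.03   0.949  0.683  0.347] [0.6093 0.0581 0.2774] [-0.5 -0.5  0. ]
[[-0.813  0.124  0.569]
 [ 0.049  0.988 -0.146]
 [-0.58  -0.091 -0.809]]
```

View pics/side6c.png

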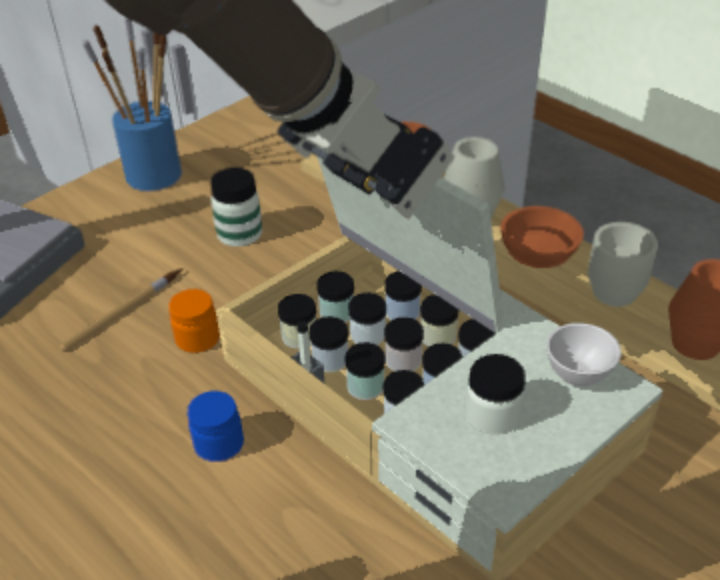

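The flap is about 1.35 rad open, with its lower face lit behind the gripper (410,230). The jar (497,395) and bowl (585,355) stand as before. I'll push on past upright more slowly.

>>> {"api": "move_arm", "payload": {"series": [[0.013, 0, 0.003, 0, 0, 0], [0.025, 0, 0.005, 0, 0, 0], [0.038, 0, 0.007, 0, 0, 0], [0.05, 0, 0.008, 0, 0, 0], [0.063, 0, 0.009, 0, 0, 0]]}}

```text
clock: 12.5
position: [0.6569, 0.0581, 0.2838]
ee_rot: [0.12, 2.519, -0.165]
force: [-0.2, 0.5, -0.9]
width: 0.001
gripper_force: 0.0
```

>>> {"api": "move_arm", "payload": {"series": [[0.01, 0, 0, 0, 0, 0], [0.02, 0, -0.001, 0, 0, 0], [0.03, 0, -0.001, 0, 0, 0], [0.04, 0, -0.002, 0, 0, 0], [0.048, 0, -0.003, 0, 0, 0]]}}

```text
clock: 13.0
position: [0.6929, 0.058, 0.2815]
ee_rot: [0.121, 2.519, -0.165]
force: [0.1, 0.0, 0.0]
width: 0.01
gripper_force: 0.0
```

```bash
cat > a.py <<'E'
from h import *
p,d=shot('side'); P=pts('side',d)
c=np.array([.590,.0017]);a=np.deg2rad(-1.93);ex=np.array([np.cos(a),np.sin(a)]);ey=np.array([-ex[1],ex[0]])
X=(P[...,:2]-c)@ex;Y=(P[...,:2]-c)@ey;Z=P[...,2]
m=(Y>-.04)&(Y<.225)&(X>.03)&(X<.15)&(Z>.125)&(Z<.32)&(p.min(2)>90)
for z in np.arange(.14,.31,.02):
    k=m&(abs(Z-z)<.01)
    if k.sum()>5: print(z.round(2),k.sum(),np.median(X[k]).round(4))
E
python3 s.py; python3 a.py
```

```text
[ 0.286  0.346 -0.791  1.857  0.996  0.751  0.4  ] [0.6929 0.058  0.2815] [0.1 0.  0. ]
[[-0.813  0.124  0.569]
 [ 0.049  0.988 -0.146]
 [-0.58  -0.091 -0.81 ]]
0.14 644 0.0828
0.16 697 0.0876
0.18 703 0.0923
0.2 740 0.0971
0.22 756 0.1016
0.24 785 0.1063
0.26 432 0.1107
0.28 288 0.116
0.3 184 0.1201
```

The flap is at 1.80 rad, resting on its stop. I'll withdraw and check.

>>> {"api": "move_arm", "payload": {"series": [[-0.03, 0, 0.01, 0, 0, 0], [-0.08, 0, 0.04, 0, 0, 0], [-0.14, 0, 0.07, 0, 0, 0], [-0.2, 0, 0.1, 0, 0, 0], [-0.24, 0, 0.12, 0, 0, 0]]}}

```text
clock: 13.55
position: [0.5103, 0.0591, 0.3725]
ee_rot: [0.119, 2.518, -0.165]
force: [0.4, -0.9, 0.4]
width: 0.003
gripper_force: 0.0
```

>>> {"api": "move_arm", "payload": {"series": [[0, 0, 0, 0, 0, 0], [0, 0, 0, 0, 0, 0], [0, 0, 0, 0, 0, 0], [0, 0, 0, 0, 0, 0], [0, 0, 0, 0, 0, 0]]}}

```text
clock: 14.05
position: [0.5127, 0.058, 0.3706]
ee_rot: [0.12, 2.521, -0.163]
force: [0.2, 0.9, -0.0]
width: 0.003
gripper_force: 0.0
```

```bash
python3 a.py; python3 s.py
python3 - <<'E'
from h import *
p,d=shot('side','side7')
E
```

```text
0.14 666 0.0828
0.16 696 0.0875
0.18 711 0.0923
0.2 733 0.097
0.22 764 0.1018
0.24 762 0.1064
0.26 761 0.1111
0.28 765 0.1157
0.3 608 0.12
[ 0.521 -0.134 -0.877  2.031  0.386  0.712  0.865] [0.5126 0.0581 0.3707] [ 0.5 -0.4 -0.3]
[[-0.814  0.123  0.567]
 [ 0.049  0.988 -0.145]
 [-0.579 -0.09  -0.811]]
```

View pics/side7.png

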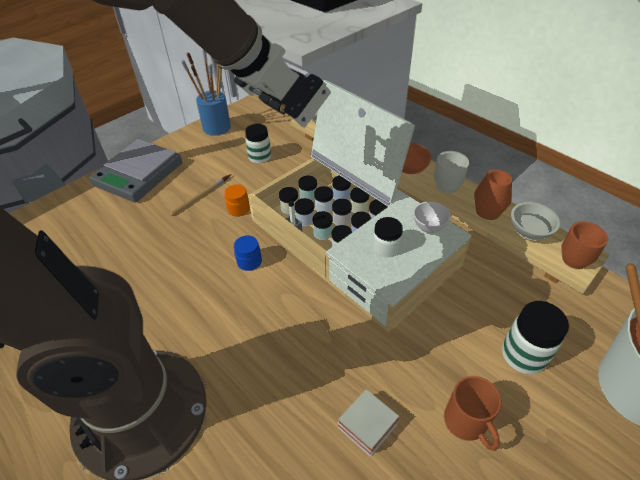

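The flap stays wide open by itself (lower face at (365,140)), the jar is upright on the fixed top (388,237), and everything else is in place with the arm clear.

```bash
python3 -c "
from cell import ticket
print(ticket.sign_off())"
```

```text
the job is handed in; nothing more can be done
None
```

The job is done and handed in: the jar stands upright on the fixed top, clear of the flap; the flap was pressed, sprang ajar and now rests wide open at 1.80 rad; nothing else looked moved in the last picture.

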